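# Hold the carousel hub on the shaft flat

## Task

Fold both flaps of the small carton back past upright, and turn the carousel drive's upright shaft until the flat on it faces the drive's front, the side with the knob and switch. Then take the flanged hub out of the carton and slide it down over the shaft with its clamp screw on that flat, facing the front, until the top of the flange is flush with the end of the shaft. Finish while holding the hub there in the gripper (do not let go: it would slip down the shaft), so that I can tighten the screw; leave the other things on the worktop where they are.

Things in the scene. Friction and masses are not known exactly. Their poses are not given: they have to be found in the camera images.
- drive: carousel drive, a fixed white box 140 mm (x) by 110 mm (y), deck 54 mm above the worktop; origin: centre of its underside. Its -x side is the front: there a small black knob (22 mm wide, top 68 mm up) and a rocker switch stand on the deck. The shaft stands in a bearing cap (60 mm across at its foot, 38 mm at its top, 62 mm up), 15 mm behind (+x) the origin.
- shaft (a joint): turn of the drive's upright steel shaft, rad: 0 = the flat faces the drive's front (-x of the drive), growing counterclockwise seen from above; it starts 0.5 to 1.5 off. The shaft turns freely both ways against a friction of about 0.06 N m and stays where it is left.
- shaft_end (a point): centre of the shaft's upper end face, 108 mm above the worktop; z along the shaft; turns with it, its -x axis points out of the flat. Shaft 16 mm in diameter, 46 mm out of the bearing cap; the upper 28 mm have one flat, 3 mm deep (5 mm from the axis; 13 mm over flat and back), the lower 18 mm are round; the end has a 2 mm chamfer.
- carton: fixed open cardboard carton, 96 mm (x) by 124 mm (y), walls 3 mm thick and 52 mm high, with a dark foam pad whose top is 14 mm above the worktop; origin: centre of its underside. Two flaps are hinged along the tops of its +y and -y walls.
- flap_left (a joint): angle of the flap on the carton's +y wall, rad: 0 = shut (level over the carton), 1.57 = upright, 2.5 = folded far outward (stop). Flap 93 x 60 mm, 3 mm thick, hinged along the carton's x, 60.5 mm from the carton's centre and 52 mm above the worktop; starts at 0.85 to 1.2, moves with a light stiffness (0.03 N m) and stays where it is left.
- flap_right (a joint): angle of the flap on the carton's -y wall: same size and meaning, mirrored.
- hub: loose aluminium hub, 120 g, 24 mm high, standing upright on the carton's foam; origin: centre of its underside. Square flange 38 x 38 x 8 mm at the top (16 to 24 mm above the origin) on a barrel 30 mm across, 16 mm high; an 18 mm bore runs through both. A dark clamp screw stands out along the hub's -x. Grip the flange by its sides facing the hub's +y and -y, clear of the screw.
- hub_top (a point): centre of the hub's upper (flange) face, 24 mm above the hub's origin
- screw_head (a point): outer end of the dark clamp screw, at [-32, 0, 8] mm in the hub's frame: 9 mm head, 13 mm beyond the flange. The screw's 5 mm tip reaches through the barrel into the bore to 6 mm from the axis, so the hub goes down the shaft only with the screw over the flat.
- vial_rack: clear rack of small capped vials, 52 x 170 x 51 mm, left of the carton: leave alone
- hex_key: dark L-shaped hex key, 85 by 26 mm, 5 mm thick, lying behind the carton and left of the drive: leave alone
- carousel_plate: round aluminium plate with a ring of eight vial holes, 110 mm across, 6 mm thick, lying left of the vial rack: leave alone
- vial_3: single capped vial, 15 mm across, 45 mm tall, standing behind the drive's left corner: leave alone

How it is judged:
On the way, in this order (a step that is already met when the one before it is completed fails the run):
1. with the hub still in the carton, both flaps are folded back past upright and the shaft is turned so that its flat faces the drive's front (value of joint each of flap_left, flap_right above 1.65 rad and value of joint shaft between -0.22 and 0.22 rad and height (world z) of hub below 0.03 m), for 0.2 s.
2. the hub is lifted clear of the carton in the gripper (height (world z) of hub above 0.06 m and contact force between the fingers and hub above 1 N), for 0.1 s.
At the end, for the whole second after the job is handed in: Gripper still holds the hub (over 3 N), at rest, upright on the shaft (0.1 rad): flange top within 3 mm of the shaft end in height and centre, screw head within 10 mm of the flat's middle line, flat facing the drive's front within 0.22 rad, both carton flaps past upright (over 1.6 rad) (z of hub_top in the frame of shaft_end between -0.003 and 0.003 m and horizontal distance between hub_top and shaft_end below 0.003 m and x of screw_head in the frame of shaft_end below -0.027 m and y of screw_head in the frame of shaft_end between -0.01 and 0.01 m and angle between the z axis of hub and the z axis of drive, either way round below 0.1 rad and value of joint shaft between -0.22 and 0.22 rad and contact force between the fingers and hub above 3 N and linear speed of hub below 0.02 m/s and value of joint each of flap_left, flap_right above 1.6 rad); the arm keeps its last pose, push and grip.
It fails at once if a bystander (vial rack, hex key, carousel plate, single vial) is moved by more than 25 mm (distance of any of vial_rack, hex_key, carousel_plate, vial_3 from where it was at the start of the episode above 0.025 m).
It also fails if it takes over 72 s, if anything falls off the work surface, if the arm or the gripper's body presses on something with over 40 N, if the wrist force passes 120 N, or if a joint passes its speed limit or range.

## Robot

A 6-joint arm with a two-finger parallel gripper is mounted at the origin on a cart in front of the work surface, level with it; the furniture and walls round the work are solid. World frame = base frame: x ahead of the robot, y to its left, z up, the work surface at z = 0. Lengths are in m, angles in rad, forces in N, time in s.
With the tool pointing down it reaches from about 0.3 to 0.875 m from the base axis. Payload 6.4 kg.
Tool frame: the origin (TCP) lies at the very end of the fingers, on their centre line; the grasp point (between the pads) lies env.grip_depth behind it (env.grip_depth is the distance from the TCP to the grasp point, in m); z points along the fingers, y is the line along which they close (so a half turn about z gives the same grasp; the last joint's range is limited). The gripper opens to 85 mm and grips with 20 to 120 N. Pads are 22 mm wide; open, the fingers measure 114 mm over their backs; the gripper's body (76 mm by 85 mm) begins 54 mm behind the grasp point. The pads swing forward as they close: fully open they stand 13 mm farther back than shut.
Start: joints at [0.912, 0.181, 1.607, -0, 1.354, -0.206], TCP at [0.252, 0.517, 0.231] pointing down, gripper open.
Joint ranges: [-2.99, 2.99], [-0.89, 2.07], [0.3, 2.58], [-1.14, 4.28], [0, 2.63], [-3.12, 3.12]. Speed limits (rad/s): [2.57, 2.57, 3.01, 3.14, 3.14, 3.14].

## Interface

Orientations are given as a 3x3 rotation matrix whose columns are the frame's x, y, z axes.
In Python, from cell import env, vision gives the robot as it stands.
- The arm moves only by the tool arm_command, never from a script. Its argument "steps" is text: rows parted by semicolons, each of 5 numbers parted by spaces: the gripper's target within -1 to 1 (shut at 1, half-way at 0, fully open at -1), then the shift along the tool's x, y, z in m, then the turn about the tool's z in degrees. A call has 1 to 10 rows; each row shifts and turns the commanded pose from where the row before left it, along the tool's axes as they then stand; what a row does not reach is not made up. A row lasts 1/10 s, in which the tool goes at most 50 mm and 8.59 degrees, less where a joint would pass 70% of its speed; a pose out of reach is approached as far as the arm can. A call is refused whole if a number of a shift passes 0.05 or a number of a turn 8.59, either way. A call with a gripper value outside its range is refused whole. The fingers move at their own pace and stop on an object; "newtons" is the grip in N (left out, the last holds). Time passes only in rows, so rows that do not move let the fingers close. It gives the time, the measured TCP pose, the force, the opening and the grip force at its end, in the units of the state.
- env.observe(): the state, without advancing time (a new reading comes with each control period).
- vision.capture(name): name is "scene" or "top" or "wrist"; returns the picture (480x640x3 uint8, red, green, blue); there is no depth.
- vision.camera_info(name): a dict with "K" (3x3 intrinsics, pixels), "view" (4x4, takes a point from world to camera coordinates). Camera axes: x right, y up, looking along -z (the intrinsics and any distortion apply to the point x, -y, -z); pixel columns grow to the right and rows downward; lengths in m; the calibration is good to about 2 mm. A picture is of the moment at which its call begins: read the wrist's pose just before it. camera_info takes no time and is no camera call; for the wrist camera it gives the pose at the moment of the call.
- env.hand_in(): hands the job in; it is judged then, once.
The state is a dict: "time_s": time; "joint_positions": joint angles; "qvel": joint speeds; "joint_efforts": joint torques, N m; "tool_pos": TCP position; "tool_rot": TCP orientation; "force": force on the tool from outside, world axes, zero at the start; "moment": the same for the moment, N m; "opening": opening from 0.0 (shut) to 1.0 (fully open); "grasp_force": force on a finger pad.
Only numpy, scipy, OpenCV 4.12 (cv2) and the standard library are available. Lean on these libraries where they do the work, as an engineer would, in place of code of your own. Each camera call takes 0.05 s, during which the arm holds its last target. There are 200 camera calls.

## Working session

There is one attempt and no reset: what is moved stays moved. The work goes in short steps, Python scripts to look and compute and a tool call to move; the robot and the scene stay as the last step left them, time stands still between calls to the robot, and variables do not carry over. Pictures are saved under pics/ and viewed, at most 10 in all, crops included, and the job is handed in when it is done.

Besides the shell and the picture viewer there is one more tool, called after "Request:" in YAML: its name, and indented under it one key for each argument. arm_command: Moves the arm, as the interface text tells. Its arguments: {"type":"object","properties":{"steps":{"type":"string"},"newtons":{"type":"number"}},"required":["steps"]}

```bash
mkdir -p pics; ls; python3 - <<'E'
from cell import env, vision
import cv2, numpy as np
np.set_printoptions(precision=4,suppress=True)
s=env.observe(); print(s, env.grip_depth)
for n in ("scene","top"):
    im=vision.capture(n); cv2.imwrite(f"pics/{n}0.png",im[:,:,::-1])
    ci=vision.camera_info(n); print(n,ci)
E
```

```text
pics
{'time_s': 0.0, 'joint_positions': array([ 0.9117,  0.1816,  1.608 ,  0.    ,  1.3538, -0.2063]), 'qvel': array([-0.0007,  0.0004, -0.0013, -0.0005,  0.0006,  0.0011]), 'joint_efforts': array([  0.0018, -44.4877, -35.1337,  -0.0002,   0.0092,  -0.    ]), 'tool_pos': array([0.2512, 0.5166, 0.2304]), 'tool_rot': array([[-0.8992,  0.4375, -0.0011],
       [ 0.4375,  0.8992, -0.0014],
       [ 0.0004, -0.0017, -1.    ]]), 'force': array([0.164 , 0.0337, 1.1393]), 'moment': array([-0.0076, -0.019 , -0.0003]), 'grasp_force': 0.0, 'opening': 1.0029029252113404} 0.0187
scene {'K': array([[502.1417,   0.    , 322.8762],
       [  0.    , 502.1417, 239.9438],
       [  0.    ,   0.    ,   1.    ]]), 'view': array([[ 0.9002, -0.4354, -0.009 , -0.4563],
       [ 0.2861,  0.5758,  0.7659, -0.238 ],
       [-0.3283, -0.692 ,  0.6429, -1.1163],
       [ 0.    ,  0.    ,  0.    ,  1.    ]])}
top {'K': array([[560.3854,   0.    , 322.1585],
       [  0.    , 560.3854, 245.491 ],
       [  0.    ,   0.    ,   1.    ]]), 'view': array([[ 0.0065, -0.9997,  0.0226,  0.0182],
       [ 0.9943,  0.0089,  0.1064, -0.5435],
       [-0.1065,  0.0218,  0.9941, -1.5294],
       [ 0.    ,  0.    ,  0.    ,  1.    ]])}
```

View pics/scene0.png

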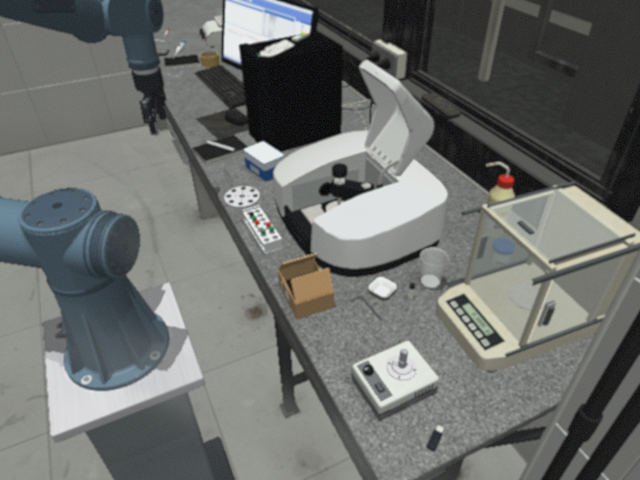

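View pics/top0.png

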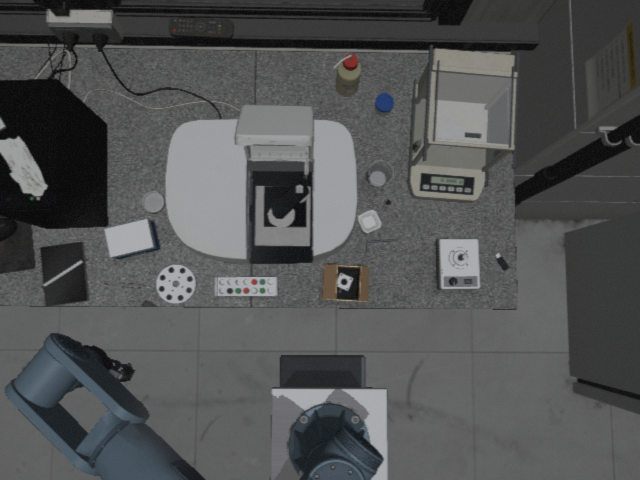

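The scene shows the drive at about (459,265) in the top view, with its knob and switch toward the robot. The carton is at about (346,284), the hub's white flange is at about (345,282), and both flaps are part open. Next I'll get rough positions.

```bash
cat > h.py <<'E'
from cell import env, vision
import cv2, numpy as np
np.set_printoptions(precision=4,suppress=True)
def ray(ci,u,v):
    K,V=ci["K"],ci["view"]; d=np.array([(u-K[0,2])/K[0,0],-(v-K[1,2])/K[1,1],-1])
    return -V[:3,:3].T@V[:3,3], V[:3,:3].T@d
def onz(ci,u,v,z):
    o,d=ray(ci,u,v); return o+d*(z-o[2])/d[2]
def proj(ci,p):
    c=ci["view"]@np.append(p,1); K=ci["K"]
    return np.array([K[0,2]-K[0,0]*c[0]/c[2], K[1,2]+K[1,1]*c[1]/c[2]])
def tool(s,p):  # world offset from TCP in tool axes
    return s["tool_rot"].T@(np.asarray(p)-s["tool_pos"])
E
python3 - <<'E'
from h import *
ci=vision.camera_info("top")
for n,u,v,z in [("deckTL",439,239,.054),("deckTR",479,239,.054),("deckBR",480,289,.054),("deckBL",440,289,.054),("shaft",463,257,.108),("hub",346,282,.038),("cartTL",325,264,.09),("cartTR",367,265,.09),("cartBR",368,302,.09),("cartBL",323,301,.09)]:
    print(n,onz(ci,u,v,z))
wi=vision.camera_info("wrist"); s=env.observe(); V=wi["view"]
print(wi["K"]); c=-V[:3,:3].T@V[:3,3]; print("cam in tool",tool(s,c), "look in tool",s["tool_rot"].T@V[:3,:3].T)
im=cv2.imread("pics/top0.png"); a=cv2.resize(im[250:315,310:380],None,fx=8,fy=8,interpolation=2); b=cv2.resize(im[230:295,430:490],None,fx=8,fy=8,interpolation=2)
a=a[:,:]; cv2.imwrite("pics/z.png",cv2.resize(np.hstack([a,b[:a.shape[0]]]),(800,400)))
E
```

```text
deckTL [ 0.5614 -0.2985  0.054 ]
deckTR [ 0.5625 -0.4093  0.054 ]
deckBR [ 0.425  -0.4089  0.054 ]
deckBL [ 0.4242 -0.2991  0.054 ]
shaft [ 0.5075 -0.3491  0.108 ]
hub [ 0.442  -0.0436  0.038 ]
cartTL [0.4873 0.0158 0.09  ]
cartTR [ 0.4855 -0.0962  0.09  ]
cartBR [ 0.3874 -0.0986  0.09  ]
cartBL [0.3892 0.0205 0.09  ]
[[412.5259   0.     316.9944]
 [  0.     412.5259 229.6312]
 [  0.       0.       1.    ]]
cam in tool [ 0.0665 -0.0004 -0.143 ] look in tool [[-0.0007  0.9659  0.259 ]
 [ 1.      0.0008 -0.    ]
 [-0.0002  0.259  -0.9659]]
```

View pics/z.png

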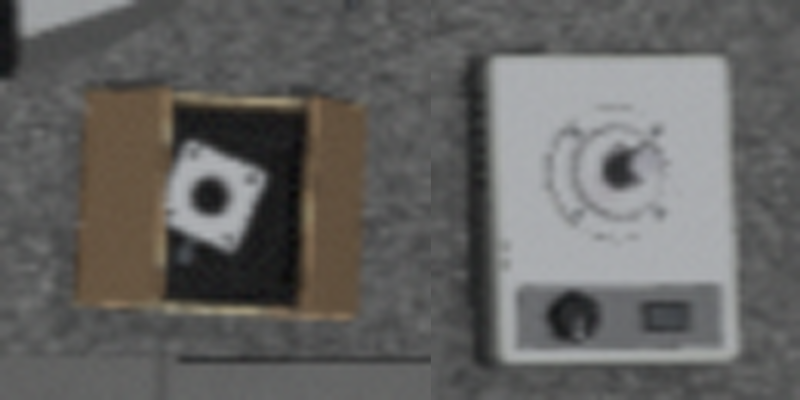

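The crop shows the hub near the carton centre, with its screw toward the robot and slightly to the left (yaw about -0.47). The drive is square to the world. I'll move above the carton with the gripper shut.

Request:
arm_command:
  steps: "1 0 0 0 -8.59;1 0 0 0 -8.59;1 0 0 0 -8.59;1 -0.0125 -0.0464 0 0;1 -0.0125 -0.0464 0 0;1 -0.0125 -0.0464 0 0;1 -0.0125 -0.0464 0 0;1 -0.0125 -0.0464 0 0;1 -0.0125 -0.0464 0 0;1 -0.0125 -0.0464 0 0"
  newtons: 40

```text
time_s: 1.1
tool_pos: [0.3378, 0.1903, 0.2311]
tool_rot: [[-1.0, 0.002, 0.0], [0.002, 1.0, -0.0], [-0.0, -0.0, -1.0]]
force: [1.3, 0.4, -0.9]
opening: 0.002
grasp_force: 0.0
```

Request:
arm_command:
  steps: "1 -0.0125 -0.0464 0 0;1 -0.0125 -0.0464 0 0;1 -0.0125 -0.0464 0 0;1 -0.0125 -0.0464 0 0;1 -0.0125 -0.0464 0 0;1 0 0 0 0;1 0 0 0 0"

```text
time_s: 1.8
tool_pos: [0.3995, -0.0409, 0.2308]
tool_rot: [[-1.0, 0.006, -0.001], [0.006, 1.0, 0.001], [0.001, 0.001, -1.0]]
force: [0.2, 0.0, 0.3]
opening: 0.003
grasp_force: 0.0
```

```bash
python3 - <<'E'
from h import *
s=env.observe(); ci=vision.camera_info("wrist"); im=vision.capture("wrist"); cv2.imwrite("pics/w1.png",im[:,:,::-1])
np.save("w1.npy",ci["view"]); print(s["tool_pos"],s["tool_rot"],s["joint_positions"],s["time_s"],s["opening"])
E
```

```text
[ 0.3995 -0.0409  0.2308] [[-1.      0.0064 -0.0013]
 [ 0.0064  1.      0.0009]
 [ 0.0013  0.0009 -1.    ]] [-0.4    -0.2334  2.0124  0.0004  1.3642 -1.9645] 1.8 0.0025955782979475836
```

View pics/w1.png

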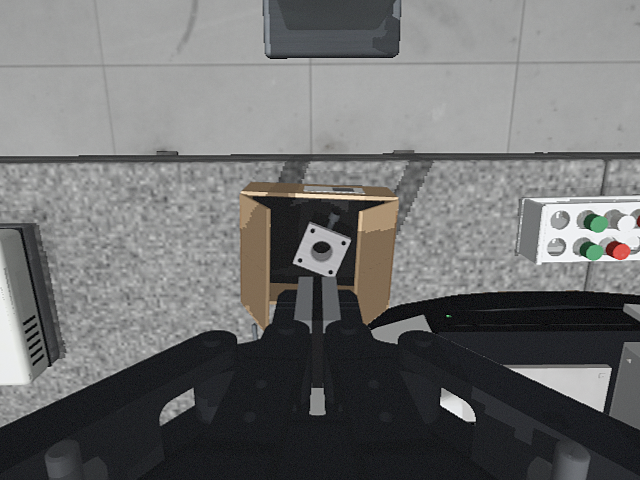

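The wrist view (image up is toward the robot, right is +y) shows the hub bore at (321,249). The flange corners are at (311,222), (351,233), (333,277) and (293,265), and the screw is at (334,217). The carton's front corners are near (243,193) and (397,198).

```bash
python3 - <<'E'
from h import *
ci=vision.camera_info("wrist"); ci["view"]=np.load("w1.npy")
im=cv2.imread("pics/w1.png"); g=cv2.cvtColor(im,cv2.COLOR_BGR2GRAY)
m=np.zeros_like(g); m[215:285,285:360]=(g[215:285,285:360]>150)*255
c=max(cv2.findContours(m,cv2.RETR_EXTERNAL,2)[0],key=cv2.contourArea); r=cv2.boxPoints(cv2.minAreaRect(c)); print(r)
P=np.array([onz(ci,u,v,.038) for u,v in r]); print(P,P.mean(0),[np.linalg.norm(P[i]-P[i-1]) for i in range(4)])
for i in range(4): d=P[i]-P[i-1]; print(np.degrees(np.arctan2(d[1],d[0])))
for u,v in [(243,193),(397,198)]: print(onz(ci,u,v,.052))
print(onz(ci,334,217,.022), onz(ci,268,250,.1),onz(ci,357,250,.1))
E
```

```text
[[292.6207 262.4483]
 [308.4827 222.7931]
 [350.5517 239.6207]
 [334.6896 279.2758]]
[[ 0.4519 -0.0619  0.038 ]
 [ 0.4168 -0.0478  0.038 ]
 [ 0.4318 -0.0123  0.038 ]
 [ 0.4677 -0.0256  0.038 ]] [ 0.442  -0.0369  0.038 ] [np.float64(0.039566525657373494), np.float64(0.03780983986910223), np.float64(0.0385367085800472), np.float64(0.03827100776186201)]
-113.49395796772293
158.10723789845133
67.12886474353358
-20.36555372272405
[ 0.3887 -0.0989  0.052 ]
[0.3936 0.0228 0.052 ]
[ 0.4157 -0.0258  0.022 ] [ 0.4207 -0.0749  0.1   ] [ 0.4211 -0.0129  0.1   ]
```

Hub top is at (0.442,-0.037) with yaw about -22°, and the carton centre is about (0.439,-0.040). I'll go in between the flaps shut, open, then sweep to both sides.

Request:
arm_command:
  steps: "1 -0.0255 -0.003 0 0;1 0 0 0.038 0;1 0 0 0.038 0;1 0 0 0.038 0;1 0 0 0.039 0;1 0 0 0 0;-1 0 0 0 0;-1 0 0 0 0;-1 0 0 0 0;-1 0 0 0 0"

```text
time_s: 2.85
tool_pos: [0.4269, -0.0437, 0.0801]
tool_rot: [[-1.0, 0.003, 0.004], [0.003, 1.0, -0.001], [-0.004, -0.001, -1.0]]
force: [0.1, -0.6, 0.4]
opening: 0.679
grasp_force: 0.7
```

Request:
arm_command:
  steps: "-1 0 0 0 0;-1 0 0 0 0;-1 0 0 0 0;-1 0 0 0 0;-1 0 0.009 0 0;-1 0 0.009 0 0;-1 0 0.009 0 0;-1 0 0 0 0;-1 0 0 0 0"

```text
time_s: 3.75
tool_pos: [0.4253, -0.0157, 0.0782]
tool_rot: [[-1.0, 0.002, -0.0], [0.002, 1.0, 0.0], [0.0, 0.0, -1.0]]
force: [0.3, -0.5, -0.2]
opening: 1.0
grasp_force: 0.0
```

Request:
arm_command:
  steps: "-1 0 -0.012 0 0;-1 0 -0.012 0 0;-1 0 -0.012 0 0;-1 0 -0.012 0 0;-1 0 -0.002 0 0;-1 0 0 0 0;-1 0 0 0 0"

```text
time_s: 4.45
tool_pos: [0.4252, -0.0664, 0.0783]
tool_rot: [[-1.0, 0.004, -0.0], [0.004, 1.0, 0.0], [0.0, 0.0, -1.0]]
force: [-0.6, 0.3, 0.1]
opening: 1.002
grasp_force: 0.0
```

Request:
arm_command:
  steps: "-1 0 0.012 0 0;-1 0 0.012 0 0;-1 0 0 -0.04 0;-1 0 0 -0.04 0;-1 0.0255 0 -0.04 0;-1 0 0 -0.035 0;-1 0 0 0 0;-1 0 0 0 0"

```text
time_s: 5.25
tool_pos: [0.4002, -0.0413, 0.2339]
tool_rot: [[-1.0, 0.002, 0.002], [0.002, 1.0, -0.001], [-0.002, -0.001, -1.0]]
force: [-0.3, -1.0, -0.8]
opening: 0.998
grasp_force: 0.0
```

```bash
python3 - <<'E'
from h import *
s=env.observe(); ci=vision.camera_info("wrist"); im=vision.capture("wrist"); cv2.imwrite("pics/w2.png",im[:,:,::-1])
np.save("w2.npy",ci["view"]); print(s["tool_pos"],s["tool_rot"],s["time_s"],s["opening"])
E
```

```text
[ 0.4002 -0.0413  0.2339] [[-1.      0.0017  0.0021]
 [ 0.0017  1.     -0.0007]
 [-0.0021 -0.0007 -1.    ]] 5.25 0.9978829988601144
```

View pics/w2.png

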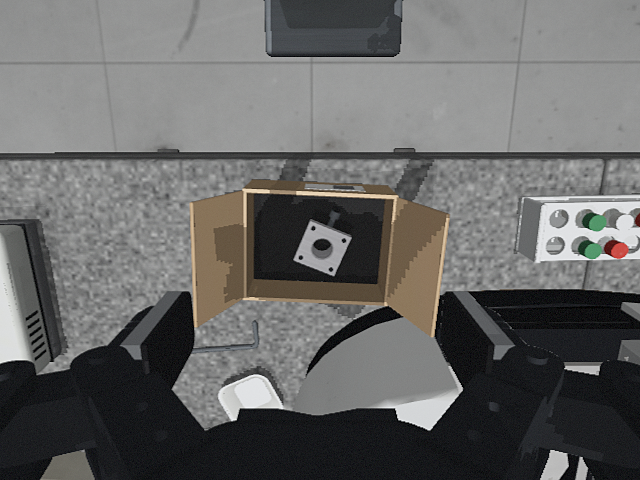

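Both flaps lean well outward and the hub has not moved. Now to the shaft.

Request:
arm_command:
  steps: "-1 -0.008 -0.039 0 0;-1 -0.008 -0.039 0 0;-1 -0.008 -0.039 0 0;-1 -0.008 -0.039 0 0;-1 -0.008 -0.039 0 0;-1 -0.008 -0.039 0 0;-1 -0.008 -0.039 0 0;-1 -0.008 -0.039 0 0;-1 0 0 0 0;-1 0 0 0 0"

```text
time_s: 6.3
tool_pos: [0.4622, -0.3537, 0.2304]
tool_rot: [[-1.0, 0.004, -0.003], [0.004, 1.0, 0.004], [0.003, 0.004, -1.0]]
force: [-0.2, 0.2, -0.1]
opening: 1.001
grasp_force: 0.0
```

```bash
python3 - <<'E'
from h import *
s=env.observe(); ci=vision.camera_info("wrist"); im=vision.capture("wrist"); 
np.save("w3.npy",ci["view"]); print(s["tool_pos"],s["tool_rot"],s["time_s"],s["joint_positions"])
cv2.imwrite("pics/w3.png",im[:,:,::-1])
u,v=proj(ci,[.508,-.353,.108]).round().astype(int); print(u,v)
a=cv2.resize(im[v-50:v+50,u-65:u+65,::-1],None,fx=6,fy=6,interpolation=2); cv2.imwrite("pics/w3z.png",a)
E
```

```text
[ 0.4622 -0.3537  0.2304] [[-1.      0.004  -0.0031]
 [ 0.004   1.      0.004 ]
 [ 0.0031  0.004  -1.    ]] 6.3 [-0.857   0.2004  1.5858  0.0003  1.3605 -2.4239]
317 288
```

View pics/w3z.png

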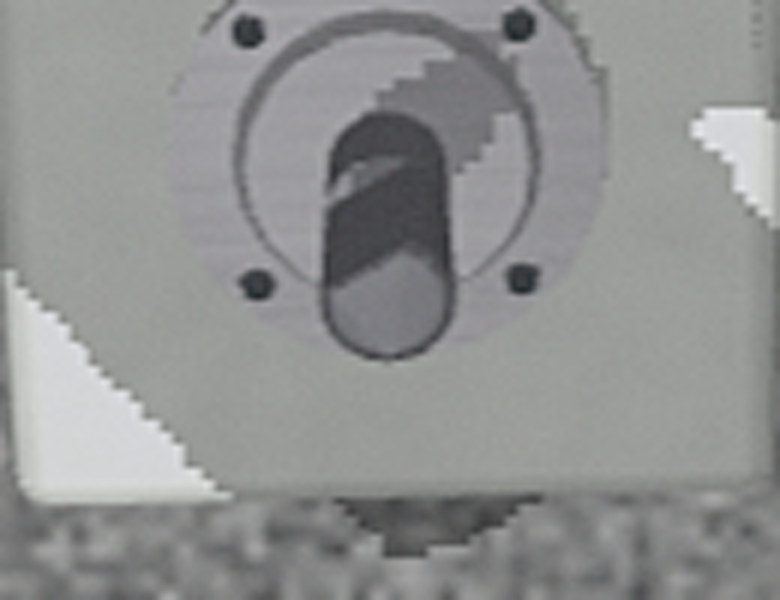

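The shaft end's circle is centred at about (388,293) in the crop. The flat's edge runs from (332,289) to (408,248), so the flat faces up-left in the image, about +30° off (counterclockwise). Next I'll work out the offsets.

```bash
python3 - <<'E'
from h import *
ci=vision.camera_info("wrist"); ci["view"]=np.load("w3.npy")
f=lambda x,y,z:onz(ci,317-65+x/6-.4,288-50+y/6-.4,z)
c=f(388.5,293,.108); print(c,[np.linalg.norm(f(*q,.108)-c) for q in ((322,293),(455,293),(388.5,358))])
a,b=f(332,289,.108),f(408,248,.108); d=b-a; print(d,np.degrees(np.arctan2(d[1],d[0]))-90)
a,b=f(331,208,.08),f(412,160,.08); d=b-a; print(d,np.degrees(np.arctan2(d[1],d[0]))-90)
im=cv2.imread("pics/w3.png")
for q in ((12,495),(770,490)): print(f(*q,.054))
print(tool(env.observe(),c))
E
```

```text
[ 0.5071 -0.3537  0.108 ] [np.float64(0.00766224045512058), np.float64(0.007664117287785877), np.float64(0.008100624320213764)]
[-0.005   0.0088  0.    ] 29.632447408632473
[-0.0063  0.0102  0.    ] 31.7829024839682
[ 0.5601 -0.4072  0.054 ]
[ 0.5601 -0.2997  0.054 ]
[-0.0451 -0.001   0.1229]
```

Request:
arm_command:
  steps: "-1 -0.045 0 0 0;-1 0 0 0 8.5;-1 0 0 0 8.5;-1 0 0 0 8.5;-1 0 0 0 8.5;-1 0 0 0 8.5;-1 0 0 0 8.5;-1 0 0 0 8.5;-1 0 0 0 1;-1 0 0 0 0"

```text
time_s: 7.35
tool_pos: [0.5079, -0.3532, 0.233]
tool_rot: [[-0.494, 0.87, -0.0], [0.87, 0.494, 0.001], [0.001, -0.0, -1.0]]
force: [0.0, -0.7, -0.0]
opening: 1.004
grasp_force: 0.0
```

```bash
python3 - <<'E'
from h import *
s=env.observe(); print(tool(s,[.507,-.3537,.079]), np.degrees(np.arctan2(s["tool_rot"][1,1],s["tool_rot"][0,1])),s["joint_positions"])
E
```

```text
[-0.0001 -0.0011  0.154 ] 29.574628184201007 [-0.7992  0.2755  1.4894  0.0001  1.3774 -1.3154]
```

Request:
arm_command:
  steps: "-1 0 -0.001 0.04 0;-1 0 0 0.04 0;-1 0 0 0.04 0;-1 0 0 0.034 0;-1 0 0 0 0;0.6 0 0 0 0;0.6 0 0 0 0;0.6 0 0 0 0;1 0 0 0 0;1 0 0 0 0"
  newtons: 30

```text
time_s: 8.35
tool_pos: [0.5104, -0.3542, 0.0813]
tool_rot: [[-0.489, 0.872, 0.008], [0.872, 0.489, 0.001], [-0.003, 0.007, -1.0]]
force: [27.8, 16.6, -2.9]
opening: 0.148
grasp_force: 16.2
```

Request:
arm_command:
  steps: "1 0 0 0 0;1 0 0 0 0;1 0 0 0 0;1 0 0 0 0"

```text
time_s: 8.75
tool_pos: [0.5108, -0.354, 0.0813]
tool_rot: [[-0.49, 0.871, 0.007], [0.872, 0.49, -0.0], [-0.004, 0.006, -1.0]]
force: [9.9, 6.5, 2.7]
opening: 0.138
grasp_force: 33.4
```

Request:
arm_command:
  steps: "1 0 0.001 0 5;1 0 0.001 0 5;1 0 0 0 5;1 0 0 0 5;1 0 0 0 5;1 0 0 0 4.5;1 0 0 0 0;1 0 0 0 0;1 0 0 0 0;1 0 0 0 0"

```text
time_s: 9.75
tool_pos: [0.5108, -0.3546, 0.0813]
tool_rot: [[0.001, 1.0, 0.004], [1.0, -0.001, -0.002], [-0.002, 0.004, -1.0]]
force: [5.3, 2.9, 5.5]
opening: 0.14
grasp_force: 34.0
```

Request:
arm_command:
  steps: "0.3 0 0 0 0;0 0 0 0 0;-1 0 0 0 0;-1 0 0 0 0;-1 0 0 0 0;-1 0 0 -0.035 0;-1 0 0 -0.035 0;-1 0 0 -0.04 0;-1 -0.02 0 -0.04 0;-1 0 0 0 0"

```text
time_s: 10.75
tool_pos: [0.5111, -0.3785, 0.237]
tool_rot: [[0.004, 1.0, 0.008], [1.0, -0.004, -0.01], [-0.01, 0.008, -1.0]]
force: [0.3, -0.9, -0.3]
opening: 0.999
grasp_force: 0.0
```

```bash
python3 - <<'E'
from h import *
s=env.observe(); ci=vision.camera_info("wrist"); im=vision.capture("wrist"); 
np.save("w4.npy",ci["view"]); print(s["tool_pos"],s["time_s"],s["joint_positions"])
u,v=proj(ci,[.509,-.354,.108]).round().astype(int); print(u,v)
cv2.imwrite("pics/w4.png",im[:,:,::-1])
cv2.imwrite("pics/w4z.png",cv2.resize(im[v-50:v+50,u-65:u+65,::-1],None,fx=6,fy=6,interpolation=2))
E
```

```text
[ 0.5111 -0.3785  0.237 ] 10.75 [-0.8234  0.3009  1.4495 -0.0008  1.3781 -0.8193]
314 181
```

View pics/w4z.png

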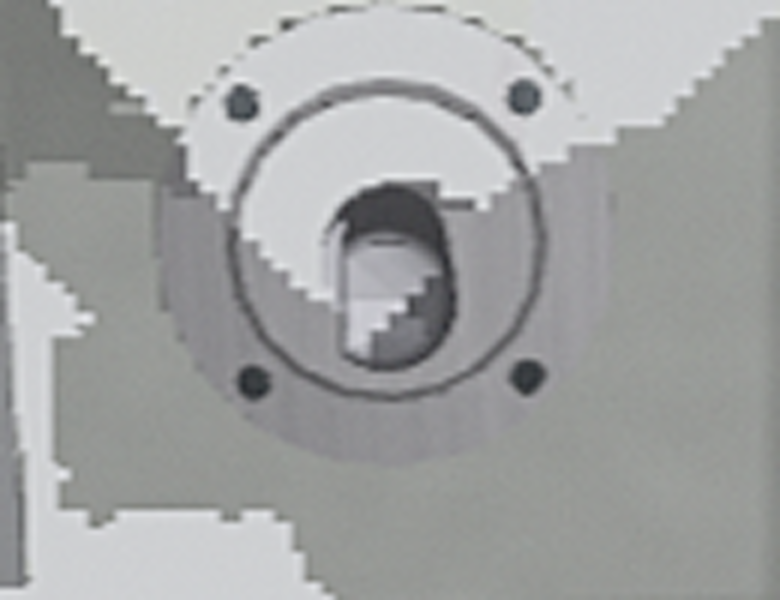

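The flat edge is now vertical in the image, facing left, which is -x, and the shaft axis is at about (0.509,-0.354). Next I'll go back to the hub.

Request:
arm_command:
  steps: "-1 0.0427 -0.0086 0 0;-1 0.0427 -0.0086 0 0;-1 0.0427 -0.0086 0 0;-1 0.0427 -0.0086 0 0;-1 0.0427 -0.0086 0 0;-1 0.0427 -0.0086 0 0;-1 0.0427 -0.0086 0 0;-1 0.0427 -0.0086 0 0;-1 0 0 0 -8.5;-1 0 0 0 -8.5"

```text
time_s: 11.8
tool_pos: [0.4396, -0.0303, 0.2278]
tool_rot: [[-0.298, 0.955, -0.002], [0.955, 0.298, 0.001], [0.001, -0.002, -1.0]]
force: [1.0, -0.4, 0.8]
opening: 1.002
grasp_force: 0.0
```

Request:
arm_command:
  steps: "-1 0 0 0 -8.5;-1 0 0 0 -8.5;-1 0 0 0 -8.5;-1 0 0 0 -8.5;-1 0 0 0 -8.5;-1 0 0 0 -8.5;-1 0 0 0 0;-1 0 0 0 0"

```text
time_s: 12.6
tool_pos: [0.4403, -0.032, 0.2283]
tool_rot: [[-0.925, 0.381, -0.002], [0.381, 0.925, 0.001], [0.002, -0.0, -1.0]]
force: [0.6, 0.3, -0.7]
opening: 1.002
grasp_force: 0.0
```

```bash
python3 - <<'E'
from h import *
s=env.observe(); ci=vision.camera_info("wrist"); im=vision.capture("wrist"); 
np.save("w5.npy",ci["view"]); print(s["tool_pos"],s["time_s"],s["joint_positions"], s["opening"])
u,v=proj(ci,[.442,-.037,.038]).round().astype(int); print(u,v)
cv2.imwrite("pics/w5.png",im[:,:,::-1])
cv2.imwrite("pics/w5z.png",cv2.resize(im[v-75:v+75,u-100:u+100,::-1],None,fx=4,fy=4,interpolation=2))
E
```

```text
[ 0.4403 -0.032   0.2283] 12.6 [-0.3426 -0.1264  1.928   0.      1.3419 -1.5225] 1.001625056499801
312 207
```

View pics/w5z.png

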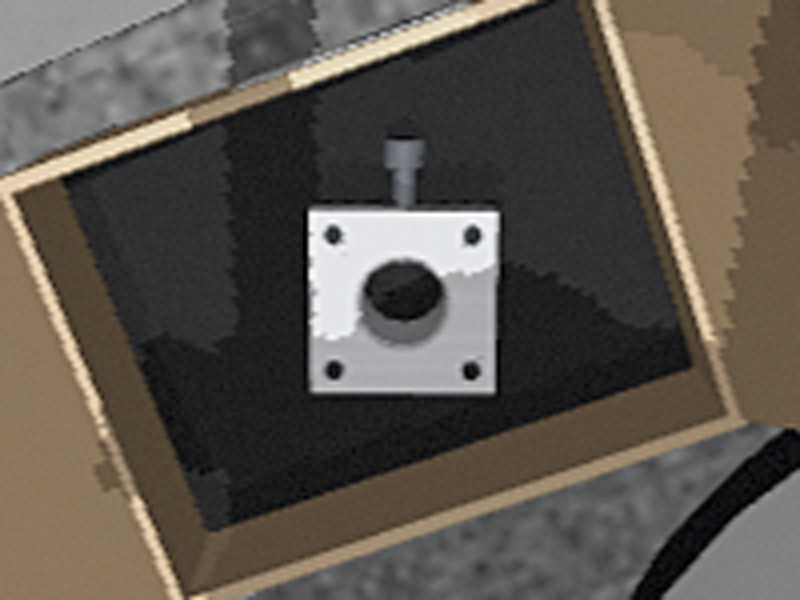

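The hub is squarely aligned with the tool: flange at crop (308-499, 209-394), screw toward the top, bore at (403,301). I'll descend to just above the flange, correcting by about -3.5 mm in x and -2.7 mm in y.

Request:
arm_command:
  steps: "-0.3 -0.0036 -0.0027 0 0;-0.3 0 0 0.04 0;-0.3 0 0 0.04 0;-0.3 0 0 0.04 0;-0.3 0 0 0.04 0;-0.3 0 0 0.02 0;-0.3 0 0 0 0;-0.3 0 0 0 0"

```text
time_s: 13.45
tool_pos: [0.4436, -0.0364, 0.0496]
tool_rot: [[-0.926, 0.378, -0.0], [0.378, 0.926, 0.0], [0.0, -0.0, -1.0]]
force: [0.4, 0.5, 0.4]
opening: 0.651
grasp_force: 0.0
```

```bash
python3 - <<'E'
from h import *
s=env.observe(); ci=vision.camera_info("wrist"); ci["view"]=np.load("w5.npy")
c=onz(ci,312.9,207.2,.038); print(c, tool(s,[c[0],c[1],.017]), s["opening"])
E
```

```text
[ 0.442  -0.0366  0.038 ] [ 0.0014 -0.0008  0.0326] 0.6509307875315054
```

Request:
arm_command:
  steps: "-0.3 0.0014 -0.0008 0.0163 0;-0.3 0 0 0.0163 0;-0.3 0 0 0 0;1 0 0 0 0;1 0 0 0 0;1 0 0 0 0;1 0 0 0 0;1 0 0 0 0;1 0 0 0 0"
  newtons: 40

```text
time_s: 14.35
tool_pos: [0.4431, -0.0368, 0.0184]
tool_rot: [[-0.926, 0.377, 0.003], [0.377, 0.926, -0.001], [-0.003, 0.0, -1.0]]
force: [-1.0, 0.2, 7.1]
opening: 0.432
grasp_force: 40.3
```

Request:
arm_command:
  steps: "1 0 0 -0.02 0;1 0 0 -0.03 0;1 0 0 -0.03 0;1 0 0 -0.035 0;1 0 0 -0.035 0;1 0 0 0 0;1 0 0 0 0;1 0 0 0 0"

```text
time_s: 15.15
tool_pos: [0.4408, -0.036, 0.1658]
tool_rot: [[-0.926, 0.377, -0.002], [0.377, 0.926, 0.001], [0.002, -0.0, -1.0]]
force: [-0.1, 0.7, -1.7]
opening: 0.431
grasp_force: 41.1
```

```bash
python3 - <<'E'
from h import *
s=env.observe(); ci=vision.camera_info("wrist"); im=vision.capture("wrist"); 
np.save("w6.npy",ci["view"]); print(s["tool_pos"],s["time_s"],s["grasp_force"], s["opening"])
c=s["tool_pos"]+s["tool_rot"]@[0,0,-.0196]; u,v=proj(ci,c).round().astype(int); print(u,v)
cv2.imwrite("pics/w6.png",im[:,:,::-1])
cv2.imwrite("pics/w6z.png",cv2.resize(im[v-75:v+75,u-100:u+100,::-1],None,fx=4,fy=4,interpolation=2))
E
```

```text
[ 0.4408 -0.036   0.1658] 15.15 41.12019281834364 0.4308214578121023
318 327
```

View pics/w6z.png

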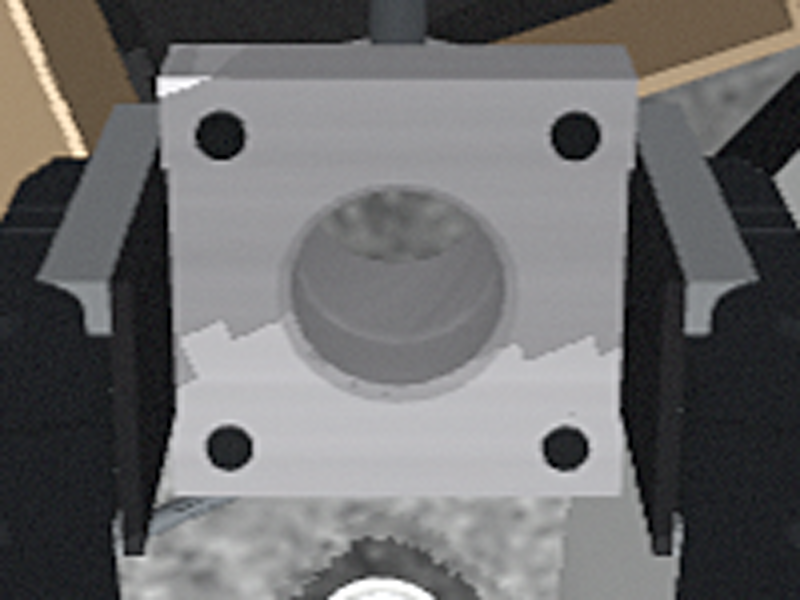

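The flange is gripped squarely at its ±y sides, with the screw toward the top. The bore centre is at crop (398,294), and the flange's top edges run 157–637 (near) and 178–622 (far). Next I'll compute where the hub sits relative to the TCP.

```bash
python3 - <<'E'
from h import *
s=env.observe(); ci=vision.camera_info("wrist"); ci["view"]=np.load("w6.npy")
for off in (-.016,-.0196,-.023):
    z=s["tool_pos"][2]-off
    f=lambda x,y:tool(s,onz(ci,318-100+x/4-.4,327-75+y/4-.4,z))
    A=[f(157,78),f(637,78),f(622,495),f(178,495)]
    print(off,"c",f(398,294),[round(np.linalg.norm(A[i]-A[i-1]),4) for i in range(4)],np.mean(A,0),np.degrees(np.arctan2((A[1]-A[0])[0],(A[1]-A[0])[1])))
E
```

```text
-0.016 c [-0.0015 -0.0002 -0.016 ] [np.float64(0.0391), np.float64(0.0394), np.float64(0.0391), np.float64(0.0392)] [-0.0015 -0.0002 -0.016 ] -0.042109907406790686
-0.0196 c [ 0.0004 -0.0002 -0.0196] [np.float64(0.038), np.float64(0.0383), np.float64(0.038), np.float64(0.0381)] [ 0.0004 -0.0002 -0.0196] -0.042109907406787814
-0.023 c [ 0.0023 -0.0002 -0.023 ] [np.float64(0.037), np.float64(0.0373), np.float64(0.037), np.float64(0.037)] [ 0.0023 -0.0002 -0.023 ] -0.042109907406760905
```

Request:
arm_command:
  steps: "1 -0.0229 -0.0336 0 0;1 -0.0229 -0.0336 0 0;1 -0.0229 -0.0336 0 0;1 -0.0229 -0.0336 0 0;1 -0.0229 -0.0336 0 0;1 -0.0229 -0.0336 0 0;1 -0.0229 -0.0336 0 0;1 -0.0229 -0.0336 0 0;1 0 0 0 0;1 0 0 0 -7.4"

```text
time_s: 16.2
tool_pos: [0.5088, -0.3548, 0.164]
tool_rot: [[-0.967, 0.255, -0.003], [0.255, 0.967, 0.003], [0.004, 0.002, -1.0]]
force: [-0.3, 0.3, -1.5]
opening: 0.434
grasp_force: 41.2
```

Request:
arm_command:
  steps: "1 0 0 0 -7.4;1 0 0 0 -7.4;1 0 0 0 0;1 0 0 0 0;1 0 0 0 0;1 0 0 0 0"

```text
time_s: 16.8
tool_pos: [0.5098, -0.3542, 0.1664]
tool_rot: [[-1.0, 0.001, -0.0], [0.001, 1.0, 0.0], [0.0, 0.0, -1.0]]
force: [-0.5, -0.6, -1.7]
opening: 0.436
grasp_force: 41.2
```

```bash
python3 - <<'E'
from h import *
s=env.observe(); print(tool(s,[.5094,-.3538,.0884]),s["tool_rot"],s["grasp_force"],s["joint_positions"])
E
```

```text
[0.0004 0.0004 0.078 ] [[-1.      0.001  -0.0003]
 [ 0.001   1.      0.0003]
 [ 0.0003  0.0003 -1.    ]] 41.15885943174362 [-0.7981  0.3422  1.5439  0.      1.2559 -2.3679]
```

Request:
arm_command:
  steps: "1 0.0004 0.0004 0.025 0;1 0 0 0.025 0;1 0 0 0.004 0;1 0 0 0.004 0;1 0 0 0.003 0;1 0 0 0 0;1 0 0 0 0;1 0 0 0 0"

```text
time_s: 17.6
tool_pos: [0.5098, -0.3543, 0.1064]
tool_rot: [[-1.0, -0.0, 0.001], [-0.0, 1.0, -0.001], [-0.001, -0.001, -1.0]]
force: [-0.4, -0.5, -0.1]
opening: 0.437
grasp_force: 41.2
```

Request:
arm_command:
  steps: "1 0 0 0.003 0;1 0 0 0.003 0;1 0 0 0.003 0;1 0 0 0.003 0;1 0 0 0 0;1 0 0 0 0"

```text
time_s: 18.2
tool_pos: [0.5095, -0.3539, 0.0935]
tool_rot: [[-1.0, -0.0, -0.0], [-0.0, 1.0, 0.0], [0.0, 0.0, -1.0]]
force: [-0.3, 0.5, -1.9]
opening: 0.432
grasp_force: 41.1
```

Request:
arm_command:
  steps: "1 0 0 0.003 0;1 0 0 0.002 0;1 0 0 0 0;1 0 0 0 0;1 0 0 0 0"

```text
time_s: 18.7
tool_pos: [0.5096, -0.3541, 0.0888]
tool_rot: [[-1.0, -0.0, 0.0], [-0.0, 1.0, -0.0], [-0.0, -0.0, -1.0]]
force: [0.3, -0.0, -1.5]
opening: 0.435
grasp_force: 41.2
```

```bash
python3 - <<'E'
from h import *
s=env.observe(); ci=vision.camera_info("wrist"); im=vision.capture("wrist"); t=env.observe()
np.save("w7.npy",ci["view"]); print(s["tool_pos"],t["tool_pos"],s["time_s"],s["grasp_force"],s["force"],s["moment"])
u,v=proj(ci,[.509,-.354,.108]).round().astype(int); print(u,v)
cv2.imwrite("pics/w7.png",im[:,:,::-1])
cv2.imwrite("pics/w7z.png",cv2.resize(im[v-75:v+75,u-100:u+100,::-1],None,fx=4,fy=4,interpolation=2))
E
```

```text
[ 0.5096 -0.3541  0.0888] [ 0.5096 -0.3541  0.0888] 18.7 41.15638542920351 [ 0.2922 -0.0441 -1.533 ] [-0.0082  0.0237 -0.0071]
317 325
```

View pics/w7z.png

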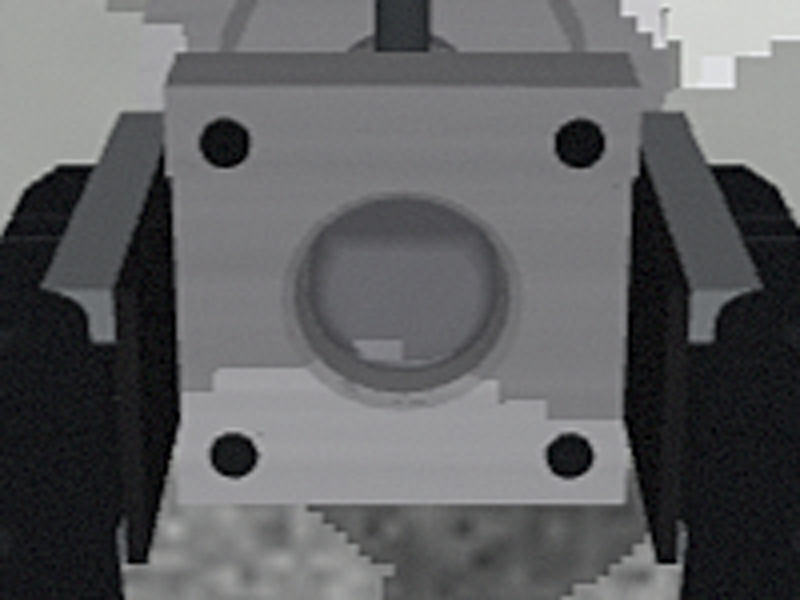

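The shaft end sits centred and level in the bore, with the flat toward the screw. Hub top is about 0.108 m, and the grip is steady at 41 N with almost no side load. I'll hand in.

```bash
python3 -c "
from cell import env
print(env.hand_in())"
```

```text
the job is handed in; nothing more can be done
None
```

I handed the job in at about 19 s with the gripper holding the hub at 41 N on the shaft: flange top at about 108.4 mm (shaft end 108 mm), screw over the flat and facing the drive's front, both flaps folded past upright; the hand-in returned no verdict.

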